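# Pack the spice tins down the storage tube

### The job

Take the packing rod from its wooden rest and, with its white foot, push the two spice tins down the clear tube until they bottom out firmly on the hidden stop: push on past the light drag of the sliding follower and lean on the tins for a moment with about 15 N once they go no further, without ramming them. Then draw the rod out and lay it back in its rest, leaving the tins packed down and everything else on the counter where it was.

Things in the scene. Friction and masses are not known exactly. Their poses are not given: they have to be found in the camera images.
- tube: Tube lying level on a dark stand (230 x 90 mm), fixed. Origin: middle of the stand's underside; x along the tube from open mouth (x = -110 mm) to closed end (+115 mm). Tube axis 100 mm up, bore 50 mm, wall 4 mm; clear to x = +30 mm, then an opaque sleeve. In it a rigid stop, unseen and elsewhere each time, halts the inner tin's far face at x between +50 and +85 mm.
- mouth (a point): Centre of the open mouth of the tube, on the tube axis, 100 mm above the counter; axes as the tube's (x points into the tube).
- follower_face (a point): Centre of the mouth-side face of the red ring follower inside the tube, 38 to 42 mm past the tube's middle at first, behind the inner tin. It slides down the tube with about 5 N of drag and stays where it is left. It is not the bottom: the tins push it on 8 to 47 mm until the inner tin strikes the hidden stop.
- tin_outer: Yellow-banded closed steel tin, cylinder 45 mm across, 60 mm long, about 110 g, in the tube's mouth; outer face from 8 mm proud of the mouth to 10 mm inside. Origin at its centre, x along the cylinder. Lies on the tube's floor, its centre 2.5 mm below the tube axis; slides with under 2 N. It dents if the rod presses with over 45 N. No finger may touch it.
- tin_inner: Green-banded tin of the same size, further down the tube, with a gap of several mm to the outer tin. Origin at its centre, x along the cylinder. No finger may touch it. When packed, the tins touch each other and the follower.
- rod: Packing rod, 200 mm long, 160 g, level in its rest. Origin at the grip point in the dark wooden handle, on the rod's axis near its centre of mass; x along the rod to the white foot. Handle 24 x 24 mm, from x = -70 to +30 mm. Steel shaft 16 mm across, then a foot disc 34 mm across, flat face at x = +130 mm; the foot is sprung: it yields 1 mm per 2 N, at most 11 mm.
- rest: Pale wooden rest, fixed: base 190 x 75 x 10 mm with two U saddles 14 mm long. Origin on the counter below the rod's origin when it lies home; x along the rod to its foot. Rod axis then 55 mm up. Saddle at x = -50 mm: gap 38 mm, floor 43 mm, cheeks to 58 mm high; at x = +80 mm: gap 28, floor 47, cheeks to 62 mm. The handle between is free to grip from above.
- pepper_mill: Black plastic pepper mill, 58 mm wide, 157 mm tall; bystander. Origin under its centre.
- jar_a: Green glass jar with steel lid, 68 mm wide, 100 mm tall; bystander. Origin under its centre.
- jar_b: Second green glass jar, same size; bystander. Origin under its centre.
- spoons: Steel measuring spoons on a ring, lying flat, about 130 mm long and 15 mm high; bystander. Origin at the ring's side.
- salt_bowl: Blue salt bowl, 90 mm wide, 45 mm high; bystander. Origin under its centre.
- mug: White mug, 76 mm wide, 85 mm tall; bystander. Origin under its centre.
Things that resemble listed ones, but are neither listed nor needed, are in the scene too. There is more than one size of the rod; the job needs the larger.

How it is judged:
On the way, in this order (a step that is already met when the one before it is completed fails the run):
1. the rod is lifted out of its rest (z of rod in the frame of rest above 0.08 m), for 0.1 s.
2. the rod presses both tins firmly (over 9 N) against the hidden stop (contact force between rod and tin_outer above 9 N and contact force between tin_outer and tin_inner above 9 N and linear speed of tin_inner below 0.005 m/s and distance between tin_outer and tin_inner below 0.063 m and distance between tin_inner and follower_face below 0.034 m), for 0.2 s.
At the end, for the whole second after the job is handed in: The rod lies at rest in its rest (within 20 mm lengthwise, 8 mm sideways, 5 mm in height and 0.1 rad), and the tins are still packed: centres under 63 mm apart, the inner tin's centre within 34 mm of the follower's face (x of rod in the frame of rest between -0.02 and 0.02 m and y of rod in the frame of rest between -0.008 and 0.008 m and z of rod in the frame of rest between 0.05 and 0.06 m and angle between the x axis of rod and the x axis of rest, either way round below 0.1 rad and linear speed of each of rod, tin_outer below 0.01 m/s and distance between tin_outer and tin_inner below 0.063 m and distance between tin_inner and follower_face below 0.034 m); the robot touches nothing.
It fails at once if a tin is rammed with more than 45 N (contact force between rod and tin_outer above 45 N).
It fails at once if the gripper touches a tin (contact force between the fingers and tin_outer above 0.5 N or contact force between the fingers and tin_inner above 0.5 N).
It fails at once if a bystander is moved by more than 30 mm or tipped (distance of any of pepper_mill, jar_a, jar_b, spoons, salt_bowl, mug from where it was at the start of the episode above 0.03 m or angle between any of pepper_mill, jar_a, jar_b, spoons, salt_bowl, mug's own z axis and vertical above 0.5 rad).
It also fails if it takes over 54 s, if anything falls off the work surface, if the arm or the gripper's body presses on something with over 40 N, if the wrist force passes 120 N, or if a joint passes its speed limit or range.

### The arm

A 6-joint arm with a two-finger parallel gripper is mounted at the origin on the work surface. World frame = base frame: x ahead of the robot, y to its left, z up, the work surface at z = 0. Lengths are in m, angles in rad, forces in N, time in s.
With the tool pointing down it reaches from about 0.35 to 0.8 m from the base axis. Payload 7.3 kg.
Tool frame: the origin (TCP) lies at the very end of the fingers, on their centre line; the grasp point (between the pads) lies 19 mm behind it; z points along the fingers, x is the direction in which the jaws open and shut, and the axes are right-handed (so a half turn about z gives the same grasp; the last joint's range is limited). The gripper opens to 85 mm and grips with 20 to 120 N. Pads are 22 mm wide; open, the fingers measure 114 mm over their backs; the gripper's body (76 mm by 85 mm) begins 54 mm behind the grasp point. The pads swing forward as they close: fully open they stand 13 mm farther back than shut.
Start: joints at [-1.346, 0.342, 1.524, -0, 1.275, -0.146], TCP at [0.19, -0.489, 0.231] pointing down, gripper open.
Joint ranges: [-2.53, 2.53], [-0.77, 2.02], [0.04, 2.7], [-1, 4.14], [0.28, 2.66], [-3.11, 3.11]. Speed limits (rad/s): [2.57, 2.57, 3.14, 3.14, 3.14, 3.14].

### API

Orientations are given as a rotation vector (axis times angle).
In Python, from cell import bot, claw, solver, optics, order, monitor gives the robot as it stands. Calls block until the motion is done:
- bot.move_ptp(position, orientation): joint-space move of the TCP to a pose.
- bot.movel(position, frame=None, rate=0.15, max_force=None): straight line of the TCP; frame=None keeps the orientation; rate is the mean speed in m/s. With max_force (N) it stops when the force on the tool has changed by that much, and returns True; else False.
- bot.move_j(angles): joint-space move.
- claw.grip(opening, grasp_force=None): opening from 0.0 (shut) to 1.0 (fully open); grasp_force is the grip in N (None keeps the last); returns when the fingers have stopped.
- bot.wait(seconds).
- solver.solve_ik(position, orientation): joint angles nearest the present ones, or None.
- optics.snapshot(name): name is "scene" or "top" or "wrist"; returns a dict with "image" (400x640x3 uint8, blue, green, red), "mtx" (3x3 intrinsics, pixels), "R" (3x3) and "t" (3): a world point X has camera coordinates R X + t. Camera axes: x right, y down, z forward; pixel columns grow to the right and rows downward; lengths in m; the calibration is good to about 2 mm. A picture is of the moment at which its call begins. There is no depth.
A pose or a line that the arm cannot do raises bot.MotionError and nothing moves.
- order.close_job(): hands the job in, once; it reports no verdict.
Readings, each from a call of its own:
- monitor.read_time_s(): time.
- monitor.read_qpos(): joint angles.
- monitor.read_qd(): joint speeds.
- monitor.read_tau(): joint torques, N m.
- monitor.read_eef_pos(): TCP position.
- monitor.read_orientation(): TCP orientation.
- monitor.read_force(): force on the tool from outside, world axes, zero at the start.
- monitor.read_torque(): the same for the moment, N m.
- monitor.read_width(): opening from 0.0 (shut) to 1.0 (fully open).
Only numpy, scipy, OpenCV 4.12 (cv2) and the standard library are available. Lean on these libraries where they do the work, as an engineer would, in place of code of your own. Each camera call takes 0.05 s, during which the arm holds its last target.

## Working session

There is one attempt and no reset: what is moved stays moved. The work goes in short steps, each a Python script; the robot and the scene stay as the last script left them, time stands still between calls to the robot, and variables do not carry over. Pictures are saved under pics/ and viewed, and the job is handed in when it is done.

```bash
ls; mkdir -p pics; python3 - <<'E'
from cell import bot, claw, solver, optics, order, monitor
import cv2,numpy as np
for n in ["scene","top","wrist"]:
    s=optics.snapshot(n); cv2.imwrite(f"pics/{n}0.png",s["image"]); np.savez(f"pics/{n}0.npz",**s)
    print(n,s["mtx"].round(1).tolist(),(-s["R"].T@s["t"]).round(3),s["R"].round(3).tolist())
print(monitor.read_time_s(),monitor.read_orientation())
E
```

```text
pics
scene [[517.0, 0.0, 318.2], [0.0, 517.0, 199.3], [0.0, 0.0, 1.0]] [1.072 0.826 1.319] [[-0.824, 0.566, -0.015], [0.447, 0.634, -0.631], [-0.348, -0.527, -0.775]]
top [[377.0, 0.0, 327.9], [0.0, 377.0, 194.0], [0.0, 0.0, 1.0]] [ 0.405 -0.01   1.107] [[-0.015, -1.0, 0.006], [-0.992, 0.014, -0.127], [0.127, -0.008, -0.992]]
wrist [[336.8, 0.0, 318.1], [0.0, 336.8, 197.5], [0.0, 0.0, 1.0]] [ 0.266 -0.458  0.374] [[0.363, -0.932, -0.0], [-0.884, -0.345, 0.315], [-0.293, -0.114, -0.949]]
0.15 [-2.59226521e+00  1.77341992e+00  1.32550657e-03]
```

View pics/scene0.png

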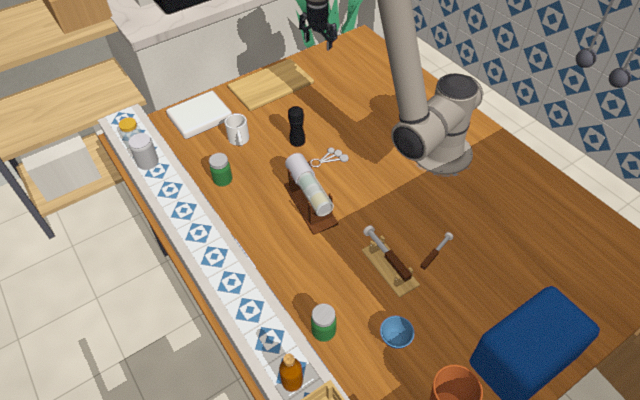

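View pics/top0.png

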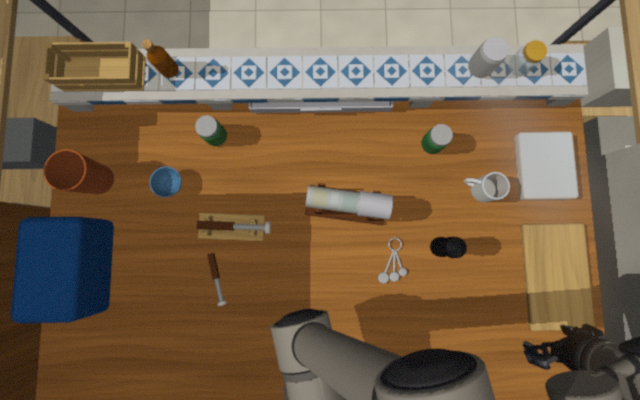

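View pics/wrist0.png

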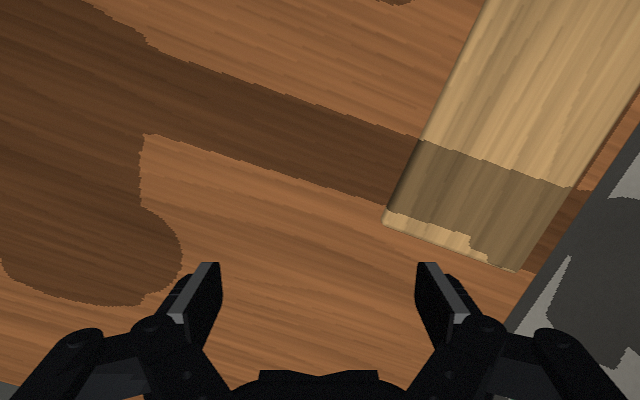

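The scene view shows the large rod in its pale rest, white foot at about (370,232) and handle at (400,268). In the top view it runs from handle (197,225) to foot (270,228). The tube's mouth, with the yellow tin, is at about (308,200) in the top view and its opaque sleeve ends near (392,207). The smaller decoy rod is at (215,280). Next I'll get rough positions from these two views.

```bash
cat > h.py <<'E'
from cell import bot, claw, solver, optics, order, monitor
import cv2,numpy as np
from scipy.spatial.transform import Rotation as Ro
def snap(n,tag):
    s=optics.snapshot(n); cv2.imwrite(f"pics/{tag}.png",s["image"]); np.savez(f"pics/{tag}.npz",**s); return s
def load(tag): return dict(np.load(f"pics/{tag}.npz"))
def ray(s,p):
    d=s["R"].T@np.linalg.inv(s["mtx"])@np.array([p[0],p[1],1.]); return -s["R"].T@s["t"],d/np.linalg.norm(d)
def plane(s,p,z):
    c,d=ray(s,p); return c+d*(z-c[2])/d[2]
def tri(s1,p1,s2,p2):
    P=[s["mtx"]@np.c_[s["R"],s["t"]] for s in (s1,s2)]
    X=cv2.triangulatePoints(P[0],P[1],np.array(p1,float),np.array(p2,float)).ravel(); return X[:3]/X[3]
def proj(s,X):
    q=s["mtx"]@(s["R"]@np.asarray(X)+s["t"]); return q[:2]/q[2]
def down(yaw):  # tool z down, tool x at angle yaw in world xy
    x=np.array([np.cos(yaw),np.sin(yaw),0]); z=np.array([0,0,-1.])
    return Ro.from_matrix(np.c_[x,np.cross(z,x),z]).as_rotvec()
E
python3 - <<'E'
from h import *
t=load("top0");s=load("scene0")
print("handle end",plane(t,(198,225),.055),"foot",plane(t,(269,228),.055))
print("scene handle end",plane(s,(408,278),.055),"foot",plane(s,(369,232),.055))
print("mouth",plane(t,(307,199),.1),"closed",plane(t,(392,207),.1))
R=Ro.from_rotvec(monitor.read_orientation()).as_matrix();w=load("wrist0")
print("cam in tool",R.T@(-w["R"].T@w["t"]-monitor.read_eef_pos()), (R.T@w["R"].T).round(3))
for n,s_ in (("top",t),("scene",s)):
    im=s_["image"]; cc={"top":(180,170,420,250),"scene":(270,140,430,300)}[n]
    a,b,c,d=cc; cv2.imwrite(f"pics/{n}crop.png",cv2.resize(im[b:d,a:c],None,fx=3,fy=3,interpolation=2))
E
```

```text
handle end [0.45783343 0.343465   0.055     ] foot [0.44661386 0.14635959 0.055     ]
scene handle end [0.46051646 0.3453689  0.055     ] foot [0.45220008 0.15831203 0.055     ]
mouth [0.52104201 0.03800858 0.1       ] closed [ 0.49617023 -0.18993111  0.1       ]
cam in tool [-0.00134919 -0.08180181 -0.14298451] [[ 1.     0.001  0.001]
 [-0.001  0.949  0.315]
 [-0.001 -0.315  0.949]]
```

View pics/topcrop.png

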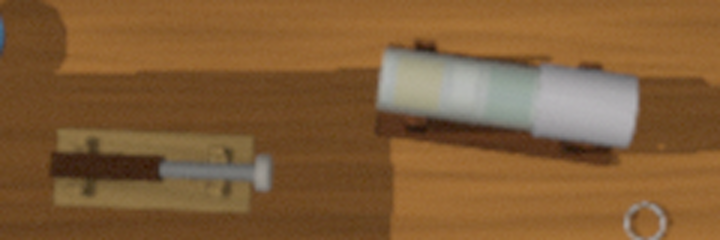

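```bash
python3 - <<'E'
from h import *
for p,yaw in (((.45,.245,.24),-3),((.515,.05,.30),-6)):
    o=down(np.radians(yaw)); print(solver.solve_ik(np.array(p),o))
bot.move_ptp(np.array((.515,.04,.28)),down(np.radians(-6)))
snap("wrist","wm")
print(monitor.read_time_s())
bot.move_ptp(np.array((.45,.245,.22)),down(np.radians(-3)))
snap("wrist","wr")
print(monitor.read_time_s(),monitor.read_qpos())
E
```

```text
[0.34889932 0.31193391 1.54335019 0.         1.28630855 0.4012592 ]
[-5.14130704e-02  2.83132144e-01  1.41801242e+00 -4.44089210e-16
  1.44044809e+00  5.33066847e-02]
2.425
3.3667 [ 3.46548112e-01  3.28254666e-01  1.57562008e+00 -5.16377427e-04
  1.23653076e+00  4.00620984e-01]
```

View pics/wm.png

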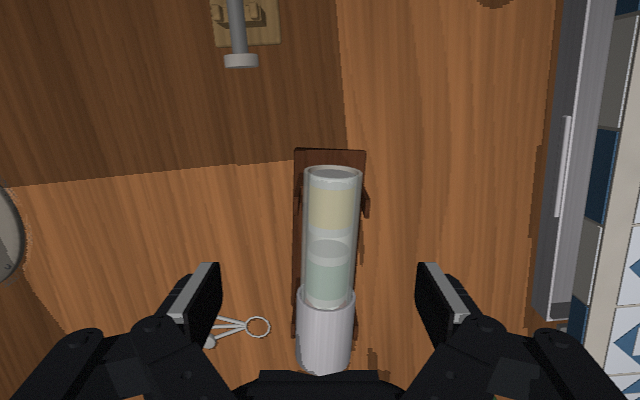

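View pics/wr.png

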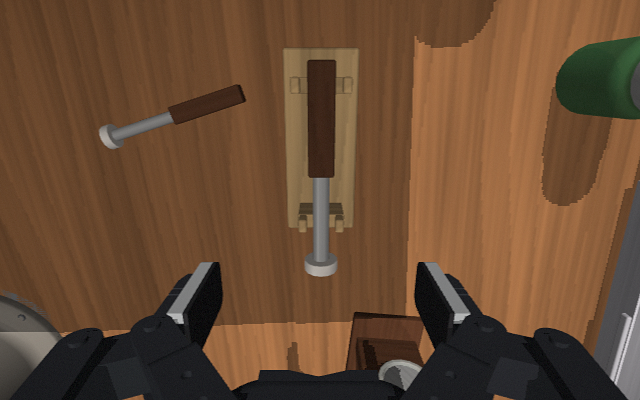

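```bash
python3 - <<'E'
from h import *
w=load("wm");im=w["image"]
cv2.imwrite("pics/wmc.png",cv2.resize(im[135:385,270:390],None,fx=2.4,fy=2.4,interpolation=2))
cv2.imwrite("pics/wmc2.png",cv2.resize(im[145:215,285:385],None,fx=8,fy=8,interpolation=2))
w=load("wr");im=w["image"]
cv2.imwrite("pics/wrc.png",cv2.resize(im[40:290,270:370],None,fx=2.4,fy=2.4,interpolation=2))
hsv=cv2.cvtColor(im,cv2.COLOR_BGR2HSV)
print(im[120,321],hsv[120,321],im[120,300],im[300,200])
m=cv2.inRange(im[40:200,285:360],(0,0,0),(60,60,90))
cs,_=cv2.findContours(m,0,2); c=max(cs,key=cv2.contourArea)+np.array([285,40]); r=cv2.minAreaRect(c); print(r)
b=cv2.boxPoints(r); 
for p in b: print(p,plane(w,p,.067).round(4))
E
```

```text
[20 34 60] [ 11 170  60] [ 77 110 136] [18 15 15]
((321.0, 118.5), (117.0, 28.0), 90.0)
[307.  60.] [0.4477 0.3467 0.067 ]
[335.  60.] [0.4705 0.3455 0.067 ]
[335. 177.] [0.4669 0.2468 0.067 ]
[307. 177.] [0.4415 0.2481 0.067 ]
```

View pics/wmc.png

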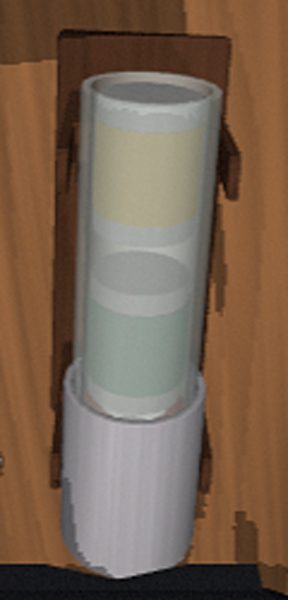

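View pics/wmc2.png

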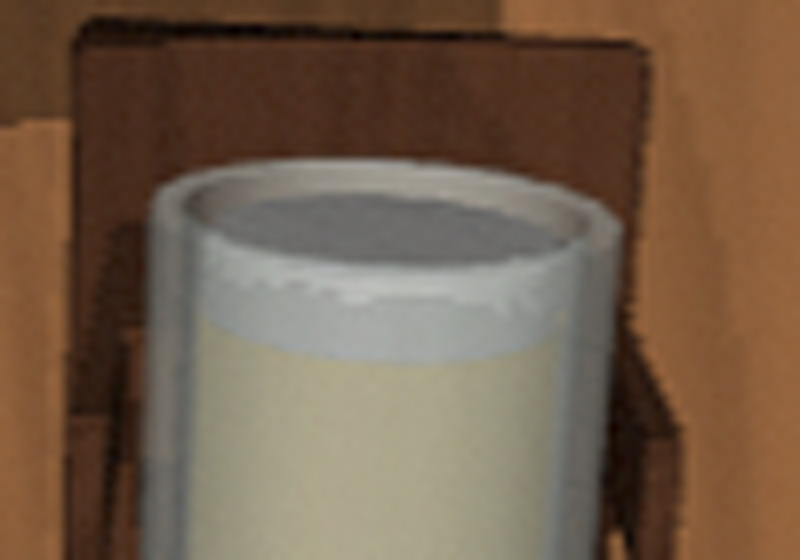

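View pics/wrc.png

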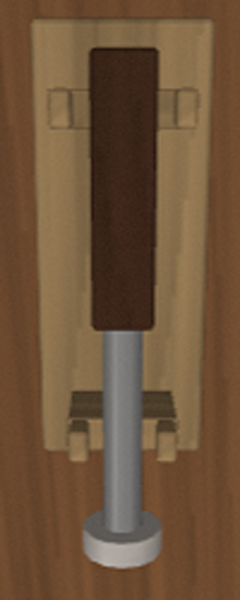

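```bash
python3 - <<'E'
from h import *
w=load("wm")
M=plane(w,(333.4,173),.1); L=plane(w,(303.8,171.5),.1);Rr=plane(w,(362.9,173.5),.1)
print("mouth",M.round(4),"width",np.linalg.norm(L-Rr)); 
B=plane(w,((301.7+353.5)/2,290),.1); C=plane(w,((295.8+349)/2,356),.1)
for q in (B,C): d=q-M; print(q.round(4),np.linalg.norm(d),np.degrees(np.arctan2(d[1],d[0])))
# dark rows of tube edge by gradient: automatic check on the clear tube
im=cv2.GaussianBlur(w["image"],(3,3),0).astype(float)
t=load("top0");s=load("scene0")
print("check in top",proj(t,M),"in scene",proj(s,M), proj(t,M+.225*(B-M)/np.linalg.norm(B-M)))
# stand corners, mouth end edge: z unknown ~ .01
for z in (0,.01,.015): 
  a=plane(w,(285+75/8,145+35/8),z);b=plane(w,(285+645/8,145+45/8),z); print(z,a.round(4),b.round(4),np.linalg.norm(a-b),np.degrees(np.arctan2(*(b-a)[1::-1])))
# rod
w=load("wr");im=w["image"]
for r in (75,110,150,170): 
  row=im[r,290:355].sum(1); k=np.where(row<170)[0]+290; print(r,k.min(),k.max(),plane(w,((k.min()+k.max())/2,r),.067 if 1 else 0).round(4))
h=cv2.cvtColor(im,cv2.COLOR_BGR2HSV)
for r in (195,225,245,262,268):
  k=np.where(h[r,295:345,1]<50)[0]+295; print(r,k.min(),k.max(),plane(w,((k.min()+k.max())/2,r),.055).round(4))
print("foot bottom",plane(w,(320,276),.055))
E
```

```text
mouth [0.5305 0.038  0.1   ] width 0.058364253519957415
[ 0.5119 -0.0948  0.1   ] 0.13406244992031868 -97.95354269756842
[ 0.4969 -0.1856  0.1   ] 0.22602199080068625 -98.53925747404715
check in top [306.99173355 195.50943715] in scene [324.43689443 208.71708865] [390.07884099 205.84246542]
0 [0.4863 0.0479 0.    ] [0.5757 0.0369 0.    ] 0.09011971631976252 -7.036881071590756
0.01 [0.4872 0.0497 0.01  ] [0.5745 0.0389 0.01  ] 0.08798908062508858 -7.03688107159076
0.015 [0.4876 0.0505 0.015 ] [0.5739 0.0399 0.015 ] 0.08692376277775155 -7.036881071590763
75 307 335 [0.4585 0.3346 0.067 ]
110 308 334 [0.4571 0.3065 0.067 ]
150 308 333 [0.455  0.2722 0.067 ]
170 308 333 [0.4541 0.254  0.067 ]
195 313 328 [0.4528 0.2264 0.055 ]
225 313 328 [0.4513 0.1951 0.055 ]
245 313 328 [0.4502 0.1732 0.055 ]
262 305 336 [0.4492 0.1538 0.055 ]
268 305 336 [0.4489 0.1468 0.055 ]
foot bottom [0.44788343 0.13736433 0.055     ]
```

Measured positions:

| Item | Position (m) | Yaw | Size check |
|---|---|---|---|
| Rod origin | about (0.4553, 0.2775) | -93.0° | handle 99 mm of 100 |
| Tube mouth | about (0.5305, 0.038) | -97 to -98° | width 58.4 mm of 58, length 226 mm of 225 |

The sizes agree with the ones given, so I'll grasp the rod and bring it in front of the mouth.

```bash
python3 - <<'E'
from h import *
g=np.array([.4553,.2775,.036]); o=down(np.radians(-3.0))
np.savez("grasp.npz",g=g,o=o)
claw.grip(0.7,80)
bot.move_ptp(g+[0,0,.09],o)
print("touch",bot.movel(g,frame=o,rate=.12,max_force=15), monitor.read_eef_pos())
claw.grip(0.0,80); print("w",monitor.read_width(),monitor.read_force().round(2) if hasattr(monitor.read_force(),'round') else monitor.read_force())
bot.movel(g+[0,0,.055],rate=.1)
print("lift",monitor.read_force(),monitor.read_torque())
snap("wrist","lift")
M=np.array([.5305,.038,.1]); a=np.radians(-97.5); d=np.array([np.cos(a),np.sin(a),0])
p=M-d*.155; p[2]=.081
print(p); bot.movel(np.array([p[0],p[1],.091]),frame=down(a+np.pi/2),rate=.12); bot.movel(p)
snap("wrist","pre");snap("top","pret");snap("scene","pres")
print(monitor.read_time_s(),monitor.read_eef_pos())
im=cv2.imread("pics/pret.png");c1=cv2.resize(im[160:260,200:400],None,fx=4,fy=4,interpolation=2);cv2.imwrite("pics/pretc.png",c1)
E
```

```text
touch False [0.4560829  0.27772837 0.03705089]
w 0.2670198731039626 [-0.9   0.33  5.51]
lift [ 0.03436835 -0.59167781 -2.59940996] [ 0.03277974 -0.05369353 -0.07345198]
[0.55073156 0.19167395 0.081     ]
7.9167 [0.55071252 0.19192348 0.08122641]
```

View pics/pre.png

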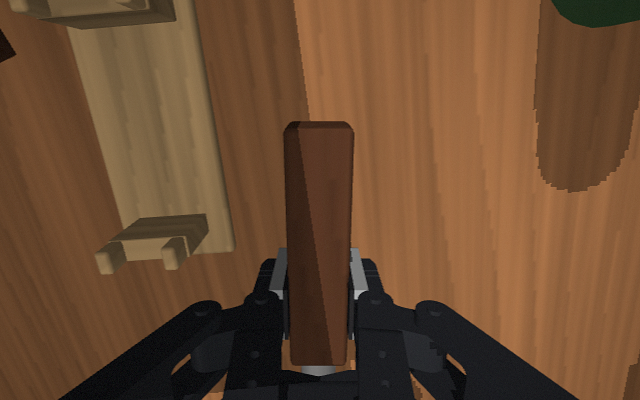

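View pics/pretc.png

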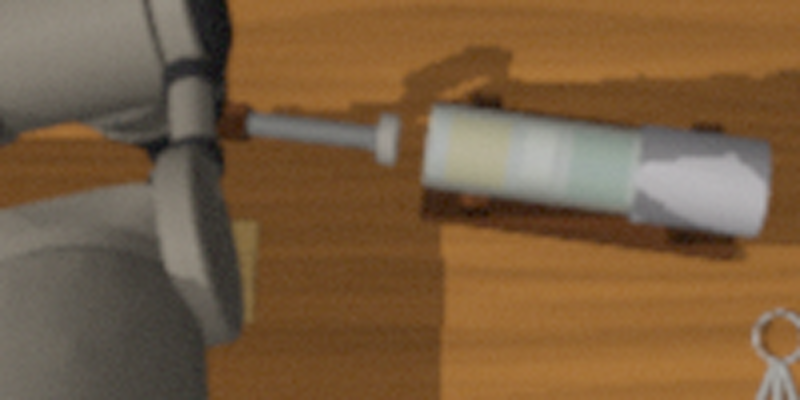

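View pics/pres.png

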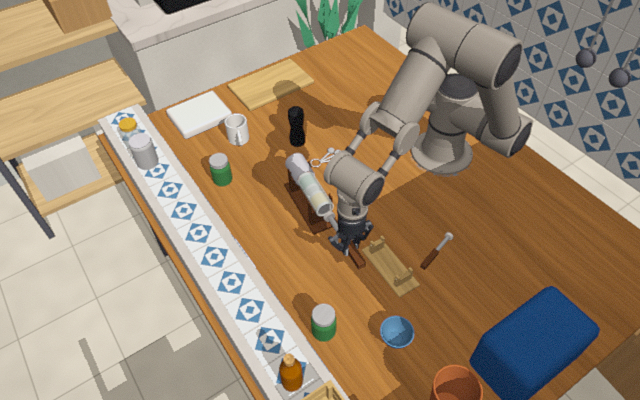

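The top crop shows the rod axis from (250,124) to its foot at (388,140). Extended to the mouth it lands at about row 145, against a mouth centre at row 146, and the slopes match too (6.6° and 7.0°). The scene view shows the foot just in front of the mouth near (330,215). I'll check height there before inserting.

```bash
python3 - <<'E'
from h import *
s=load("pres");t=load("pret")
a=np.radians(-97.5); d=np.array([np.cos(a),np.sin(a),0]); tcp=np.array(monitor.read_eef_pos()); g=tcp+[0,0,.019]
im=s["image"].copy(); x0,y0,x1,y1=280,140,380,270; k=5
c=cv2.resize(im[y0:y1,x0:x1],None,fx=4.5,fy=4.5,interpolation=2)
for X,col in ((g+d*.13,(0,0,255)),(g+d*.04,(0,255,0)),(np.array([.5305,.038,.1]),(255,0,0)),(g-d*.07,(0,255,255))):
    q=((proj(s,X)-[x0,y0]+.5)*4.5).astype(int); cv2.circle(c,tuple(int(v) for v in q),3,col,-1); print(q)
cv2.imwrite("pics/presc.png",c)
E
```

```text
[219 337]
[285 437]
[202 311]
[372 568]
```

View pics/presc.png

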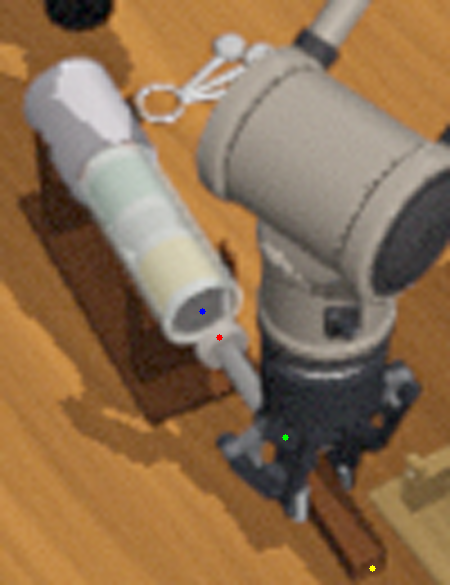

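The height agrees: the predicted foot-face centre (219,337) falls on the foot disc in the image. Pushing now, with a force stop.

```bash
python3 - <<'E'
from h import *
a=np.radians(-97.5); d=np.array([np.cos(a),np.sin(a),0]); p0=np.array(monitor.read_eef_pos()); f0=np.array(monitor.read_force())
np.savez("pre.npz",p0=p0)
tgt=p0.copy(); tgt[2]=.081
hit=False
for k,adv in enumerate((.03,.06,.075,.09,.105,.12)):
    hit=bot.movel(tgt+d*adv,rate=.03,max_force=14.0 if k<2 else 12)
    f=np.array(monitor.read_force())-f0; p=np.array(monitor.read_eef_pos())
    print(adv,hit,"adv",((p-p0)@d).round(4),"F along",(f@d).round(2),"lat",f.round(2),monitor.read_time_s())
    if hit: break
snap("top","pusht");snap("scene","pushs")
for n,b in (("pusht",(200,160,400,260)),("pushs",(270,130,400,270))):
    im=cv2.imread(f"pics/{n}.png"); x0,y0,x1,y1=b; cv2.imwrite(f"pics/{n}c.png",cv2.resize(im[y0:y1,x0:x1],None,fx=4,fy=4,interpolation=2))
print(monitor.read_force()-f0,monitor.read_time_s())
E
```

```text
0.03 False adv 0.0299 F along 0.19 lat [ 0.95 -0.32 -0.29] 9.0583
0.06 False adv 0.0592 F along -6.65 lat [1.07 6.57 0.09] 10.2083
0.075 False adv 0.0743 F along -7.14 lat [1.21 7.04 0.62] 10.8583
0.09 True adv 0.0794 F along -16.58 lat [ 3.22 16.3   2.62] 11.2417
[ 1.49450162 16.17418145  2.77250731] 11.3417
```

View pics/pusht.png

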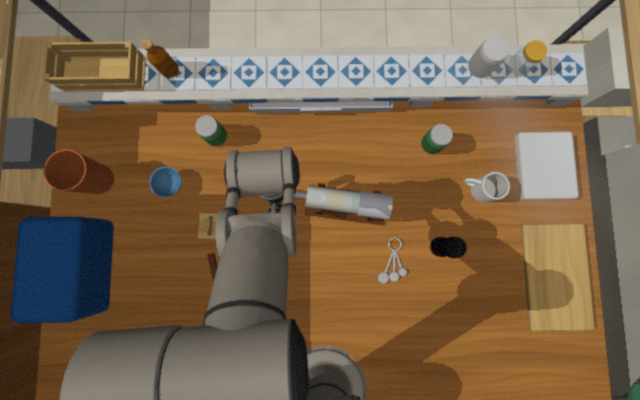

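View pics/pushsc.png

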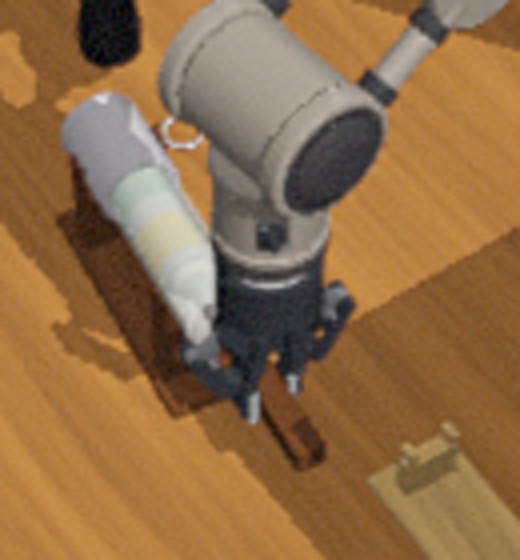

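The pictures show the rod inside the tube. The force sat near 7 N while the follower slid, then rose quickly to 16.6 N. By my measurements the inner tin's far face is then at about +56 mm, inside the 50–85 mm stop range. I'll lean briefly, then withdraw.

```bash
python3 - <<'E'
from h import *
a=np.radians(-97.5); d=np.array([np.cos(a),np.sin(a),0]); p0=np.load("pre.npz")["p0"]
for _ in range(3):
    bot.wait(.2); print(np.round(monitor.read_force(),2),((np.array(monitor.read_eef_pos())-p0)@d).round(4))
p=np.array(monitor.read_eef_pos())
bot.movel(p-d*.02,rate=.04); bot.movel(p0,rate=.08)
print(np.round(monitor.read_force(),2),monitor.read_time_s())
snap("top","outt");snap("scene","outs")
for n,b in (("outt",(200,160,400,260)),("outs",(270,130,400,270))):
    im=cv2.imread(f"pics/{n}.png"); x0,y0,x1,y1=b; cv2.imwrite(f"pics/{n}c.png",cv2.resize(im[y0:y1,x0:x1],None,fx=4,fy=4,interpolation=2))
E
```

```text
[ 1.24 14.53  1.1 ] 0.0786
[ 2.64 15.15  0.77] 0.0785
[ 1.69 14.53  0.73] 0.0785
[ 0.11  0.23 -2.63] 13.5417
```

View pics/outtc.png

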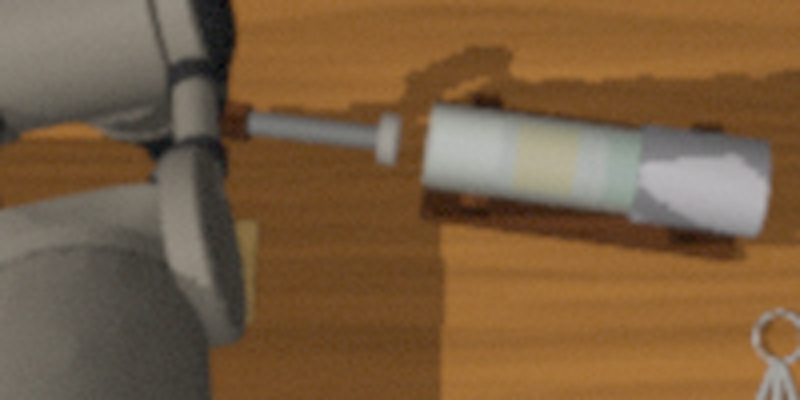

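View pics/outsc.png

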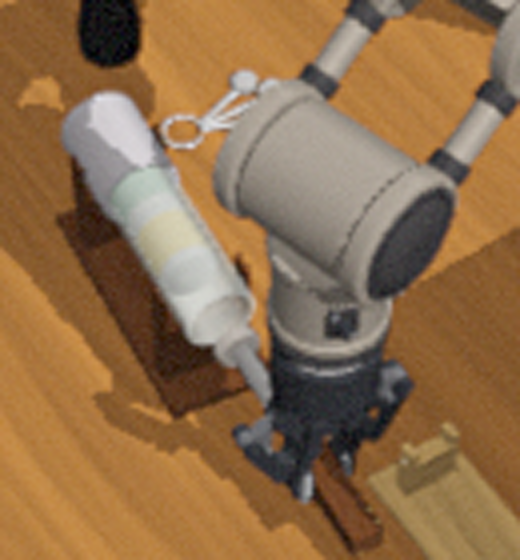

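The tins are packed (yellow band at 545 and green at 620 in the top crop), the lean held at about 14.7 N, and the rod has not slipped in the grip. Now returning it to the rest.

```bash
python3 - <<'E'
from h import *
z=np.load("grasp.npz"); g,o=z["g"],z["o"]; p0=np.load("pre.npz")["p0"]
bot.movel(p0+[0,0,.012],rate=.1)
bot.movel(g+[0,0,.06],frame=o,rate=.12); bot.wait(.2)
print(monitor.read_eef_pos()); 
bot.movel(g+[0,0,.025],rate=.1)
s=snap("scene","low")
print("hit",bot.movel(g+[0,0,.0],rate=.04,max_force=8),monitor.read_eef_pos(),np.round(monitor.read_force(),2),monitor.read_time_s())
E
```

```text
[0.4556751  0.27708392 0.09591408]
hit True [0.45489552 0.27732204 0.03683105] [-1.37 -0.63  5.45] 16.4667
```

```bash
python3 - <<'E'
from h import *
claw.grip(0.55); bot.wait(.2)
p=np.array(monitor.read_eef_pos()); bot.movel(p+[0,0,.12],rate=.1)
g=np.load("grasp.npz")
bot.move_ptp(np.array((.45,.245,.22)),down(np.radians(-3)))
w=snap("wrist","fin")
im=w["image"]
for r in (75,110,150,170): 
  row=im[r,290:355].sum(1); k=np.where(row<170)[0]+290; print(r,k.min(),k.max(),plane(w,((k.min()+k.max())/2,r),.067).round(4))
h=cv2.cvtColor(im,cv2.COLOR_BGR2HSV)
for r in (195,245,262): 
  k=np.where(h[r,295:345,1]<50)[0]+295; print(r,k.min(),k.max(),plane(w,((k.min()+k.max())/2,r),.055).round(4))
m=cv2.inRange(im[40:200,285:360],(0,0,0),(60,60,90)); print(cv2.boundingRect(m))
snap("scene","fins"); bot.move_ptp(np.array((.25,.38,.3)),down(np.radians(-3))) if 0 else None
print(monitor.read_time_s())
E
```

```text
75 308 335 [0.4585 0.3351 0.067 ]
110 308 334 [0.4567 0.3071 0.067 ]
150 308 333 [0.4546 0.2727 0.067 ]
170 308 333 [0.4537 0.2545 0.067 ]
195 313 328 [0.4524 0.2269 0.055 ]
245 313 328 [0.4498 0.1736 0.055 ]
262 305 336 [0.4488 0.1543 0.055 ]
(22, 21, 29, 118)
18.8667
```

View pics/fin.png

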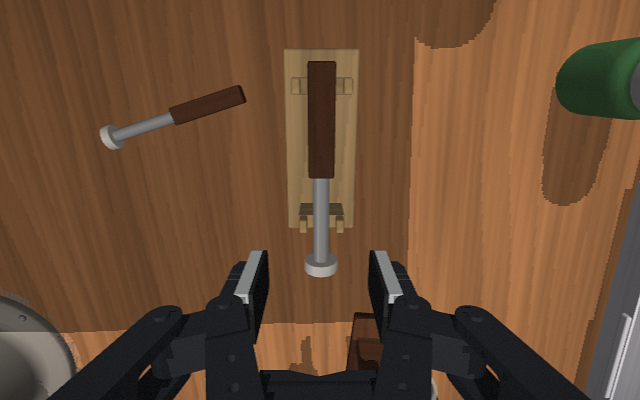

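View pics/fins.png

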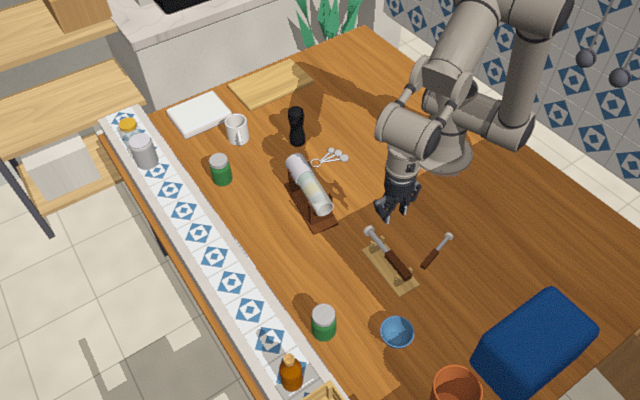

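The final pictures show the rod home (handle (321,60)–(321,178), foot (320,265)) within a pixel of where it started. All the bystanders are where they were in the first view.

```bash
python3 -c "
from h import *
order.close_job(); print(monitor.read_time_s())"
```

```text
the job is handed in; nothing more can be done
the job is handed in; nothing more can be done
```

I took the large rod from its rest, pushed both tins down the tube onto the hidden stop, laid the rod back and handed the job in at about 19 s. It gave no verdict.

- **Push:** The force stayed near 7 N while the follower slid, then rose to 16.6 N and held at about 14.5–15 N for over 0.6 s with no further travel. By my measurements the inner tin's far face is at about +56 mm, inside the 50–85 mm stop range.
- **Rod:** It is back in its rest within about 1 mm of its measured starting pose, and the gripper is clear of it.
- **Tins and bystanders:** After the rod came out, the pictures showed the tins still packed down. The last scene view shows the bystanders where they were at the start.
- **Checks that disagreed:** The tube's yaw read 97.0° to 98.5° depending on which edge I used, so I took 97.5° and confirmed the alignment in the top view before inserting. I judged the gaps between the tins and the follower from the forces and pictures and did not measure them directly.

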